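Open the fume extractor's damper fully and start it

ROBOT

A 6-joint arm with a two-finger parallel gripper is mounted at the origin on the work surface. World frame = base frame: x ahead of the robot, y to its left, z up, the work surface at z = 0. Lengths are in m, angles in rad, forces in N, time in s.
With the tool pointing down it reaches from about 0.4 to 0.825 m from the base axis. Payload 7 kg.
Tool frame: the origin (TCP) lies on the centre line of the jaws, within the pads' length; the fingertips stand 25 mm ahead of it and the grasp point (between the pads) lies 6 mm ahead of it; z points along the fingers, y is the direction in which the jaws open and shut (so a half turn about z gives the same grasp; the last joint's range is limited). The gripper opens to 88 mm and grips with 3 to 60 N. Pads are 19 mm wide; open, the fingers measure 130 mm over their backs; the gripper's body (78 mm by 193 mm) begins 47 mm behind the grasp point.
Start: joints at [-1.006, 0.359, 0.012, 0, -1.224, -0.288], TCP at [0.184, -0.649, 0.252] pointing down, gripper open.
Joint ranges: [-3.07, 3.07], [-1.43, 2.12], [-1.02, 1.25], [-3.03, 1.67], [-3.05, -0], [-3.03, 3.03]. Speed limits (rad/s): [2.39, 2.39, 3.01, 3.14, 3.14, 3.14].

INTERFACE

Orientations are given as [roll, pitch, yaw] about the fixed x, y, z axes, in that order (R = Rz(yaw) Ry(pitch) Rx(roll)).
In Python, from station import * gives the robot as it stands. The module is installed in compiled form; this text tells all that it offers.
- The arm moves only by the tool step_arm, never from a script. Its argument "commands" is text: rows parted by semicolons, each of 6 numbers parted by spaces: the shift along the tool's x, y, z in mm, then the turn, a rotation vector about the tool's x, y, z in rad. A call has 1 to 8 rows; each row shifts and turns the commanded pose from where the row before left it, along the tool's axes as they then stand; what a row does not reach is not made up. A row lasts 1/8 s, in which the tool goes at most 62.5 mm and 10.7 degrees, less where a joint would pass 70% of its speed; a pose out of reach is approached as far as the arm can. A call is refused whole if a number of a shift passes 62.5 or a number of a turn 0.188, either way. A call with a gripper value outside its range is refused whole. "jaw" is the finger opening in mm, from 0 to 87.6, set as the call begins (left out, the last holds). The fingers move at their own pace and stop on an object; "grip_force" is the grip in N (left out, the last holds). Time passes only in rows, so rows that do not move let the fingers close. It gives the time, the measured TCP pose, the force and the opening at its end, in the units of the state.
- get_state(): the state, without advancing time (a new reading comes with each control period).
- grab_frame(name): name is "scene" or "side" or "wrist"; returns a dict with "frame" (384x512x3 uint8, red, green, blue), "fovy" (degrees; the focal length in pixels is half the picture's height over the tangent of half this angle, whatever the lens; pixels are square), "cx", "cy" (the principal point, pixels), "k1" (the pictures are not rectified: a ray, as slopes to the right and down, at radius r is drawn at 1 + k1 r^2 times it, then the intrinsics apply), "rvec" (rotation vector, rad) and "tvec" (3), from world to camera coordinates, as OpenCV has them; the wrist camera has in their place "tool_from_camera" (4x4, takes a point from camera to tool coordinates, whose origin is the TCP and whose axes are the flange's). Camera axes: x right, y down, z forward; pixel columns grow to the right and rows downward; lengths in m; the calibration is good to about 2 mm. A picture is of the moment at which its call begins: read the wrist's pose just before it. There is no depth.
- job_done(): hands the job in, once; it reports no verdict.
Trained networks look in a picture, given as the dict that the camera call returned (one of the last four; its "shot" number tells which), for a name from the list of things; names that differ only in an ending like _2 or _b are one class to them, and where a whole thing is asked for, a point or a joint stands for the part that bears it (a point fixed in the world has none). Each returns a list of dicts, best first, with "conf" (0 to 1); they miss things now and then, are a little off and sometimes report something else, mostly with a low value. They report only what shows in the picture. A call takes as long as a camera call.
- recognise(picture, name): "pixel" ([column, row] in pixels, amid what is visible of it).
The state is a dict: "t": time; "q": joint angles; "qd": joint speeds; "joint_efforts": joint torques, N m; "eef_pos": TCP position; "ee_rot": TCP orientation; "force": force on the tool from outside, world axes, zero at the start; "moment": the same for the moment, N m; "width": finger opening in m.
Only numpy, scipy, OpenCV 4.12 (cv2) and the standard library are available. Lean on these libraries where they do the work, as an engineer would, in place of code of your own. Each camera call takes 0.05 s, during which the arm holds its last target.

TASK

Get the bench fume extractor ready for soldering: with the fingertips push the orange damper lever from its closed position (red dot), past the half-open click (yellow dot), all the way to the fully open stop (green dot), and then press the green start button down and let go of it. Only push: do not pinch the lever, do not press the button before the lever is fully open, and leave the jar, bottle, multimeter and screwdriver where they are.

Things in the scene. Friction and masses are not known exactly. Their poses are not given: they have to be found in the camera images.
- extractor: White fume extractor, 200 (x) x 220 (y) x 110 mm high, fixed to the bench. Origin at the centre of its underside; x from the blue slotted front grille (robot's side) to the back, y left, z up. On its flat top lies a 3 mm aluminium plate, 125 x 130 mm, centred at x -25 mm; in this frame the lever pivot is at (30, 0, 113) mm, the start button at (55, -72) mm (right rear).
- lever (a joint): Lever angle, rad, counter-clockwise from above. 0: closed (red dot; points to the unit's front, 0.5 rad to its left, +y). 0.5: first detent (yellow dot; straight to the front, -x). 1.0: second stop (green dot; 0.5 rad to the right). Hard stops at both ends. Sprung detents at 0, 0.5, 1.0 (about 0.02 play): some 4 N on the paddle to leave; past the crests at 0.25 and 0.75 it snaps on into the next. Starts near 0.
- lever_pivot (a point): The lever's fixed pivot, at the top of the aluminium plate (113 mm above the bench). Axes as the extractor's.
- lever_grip (a point): Centre of the upright orange paddle on the lever's end, 85 mm from the pivot, 142 mm above the bench. Paddle: 26 mm along the lever, 14 mm thick, 8 to 50 mm above the aluminium plate. A flat bar (12 mm wide, up to 12 mm above the plate) joins it to the hub (28 mm across, 19 mm high). Axes turn with the lever: x from paddle to pivot, -y the way it moves when opening, z up.
- lever_push_face: The half of the paddle that is pushed to open the lever (the trailing half, 7 mm thick), origin at its centre, 3.5 mm on the closed side of the paddle's centre.
- lever_far_face: The other half of the paddle (the leading half when opening, 7 mm thick), origin at its centre.
- start_button (a joint): Travel of the green start button, m: 0 up, 0.006 fully down. Springs back; fully down takes 5 N.
- start_button_top (a point): Centre of the top of the green start button (28 mm across), a round cap in a black housing on the right rear of the extractor's top; pressed straight down.
- flux_jar: Loose jar, 36 mm across, 36 mm high, yellow cap, standing on the left rear of the extractor's top. Origin at the centre of its underside. Leave alone.
- cleaner_bottle: Loose white bottle with red cap, 52 mm across, 130 mm high, standing on the bench to the right of the extractor. Origin at the centre of its underside. Leave alone.
- multimeter: Loose yellow multimeter lying on the bench to the left of the extractor, 170 x 85 x 36 mm (long side along its x). Origin at the centre of its underside. Leave alone.
- screwdriver: Loose screwdriver, 150 mm long, lying on the bench in front of the extractor. Leave alone.

How it is judged:
By the outcome, as a careful person would: the job done as asked, in the order asked, and still so for the second after the job is handed in, with the robot touching nothing.
It also fails if it takes over 42 s, if anything falls off the work surface, if the arm or the gripper's body presses on something with over 40 N, if the wrist force passes 120 N, or if a joint passes its speed limit or range.

## Working session

There is one attempt and no reset: what is moved stays moved. The work goes in short steps, Python scripts to look and compute and a tool call to move; the robot and the scene stay as the last step left them, time stands still between calls to the robot, and variables do not carry over. Pictures are saved under pics/ and viewed, and the job is handed in when it is done.

Besides the shell and the picture viewer there is one more tool, called by a JSON object that holds its "op" and its "data", one argument or row to a line. step_arm: Moves the arm, as the interface text tells. Its arguments: {"type":"object","properties":{"commands":{"type":"string"},"jaw":{"type":"number"},"grip_force":{"type":"number"}},"required":["commands"]}

```bash
mkdir -p pics; cat > h.py <<'E'
from station import *
import numpy as np, cv2
def K(p):
    h=p['frame'].shape[0]; f=h/2/np.tan(np.radians(p['fovy'])/2)
    return np.array([[f,0,p['cx']],[0,f,p['cy']],[0,0,1.]]), np.array([p['k1'],0,0,0,0.])
def ray(p,px):
    k,d=K(p); u=cv2.undistortPointsIter(np.array([[px]],float),k,d,None,None,(3,50,1e-9))[0,0]
    R=cv2.Rodrigues(np.array(p['rvec'],float))[0]; t=np.array(p['tvec'],float).ravel()
    return -R.T@t, R.T@np.array([u[0],u[1],1.])
def atz(p,px,z):
    o,d=ray(p,px); return o+d*(z-o[2])/d[2]
def proj(p,X):
    k,d=K(p); return cv2.projectPoints(np.array(X,float).reshape(-1,1,3),np.array(p['rvec'],float),np.array(p['tvec'],float),k,d)[0][:,0]
def tri(ps,pxs):
    A=np.zeros((3,3));b=np.zeros(3)
    for p,x in zip(ps,pxs):
        o,d=ray(p,x); d/=np.linalg.norm(d); M=np.eye(3)-np.outer(d,d); A+=M;b+=M@o
    return np.linalg.solve(A,b)
def save(p,n,big=True):
    f=p['frame'][:,:,::-1]
    cv2.imwrite('pics/'+n, cv2.resize(f,(800,600),interpolation=cv2.INTER_CUBIC) if big else f)
E
python3 - <<'E'
from h import *
s=grab_frame('scene'); d=grab_frame('side')
save(s,'s1.png');save(d,'d1.png')
for n in ['extractor','lever','lever_pivot','lever_grip','lever_push_face','lever_far_face','start_button_top','flux_jar','cleaner_bottle','multimeter','screwdriver']:
    for p,l in((s,'s'),(d,'d')):
        print(n,l,[(np.round(r['pixel'],1).tolist(),round(r['conf'],2)) for r in recognise(p,n)][:2])
for p in (s,d): print(np.round(ray(p,[256,192]),3).tolist())
st=get_state();print(st['t'],st['eef_pos'],st['ee_rot'],st['force'])
E
```

```text
extractor s [([219.3, 221.3], 0.89)]
extractor d [([267.3, 192.1], 0.58)]
lever s [([232.7, 192.7], 0.69)]
lever d [([264.0, 172.5], 0.6)]
lever_pivot s [([217.3, 221.8], 0.9)]
lever_pivot d [([266.9, 195.3], 0.81)]
lever_grip s [([232.4, 192.1], 0.79)]
lever_grip d [([269.5, 170.8], 0.61)]
lever_push_face s []
lever_push_face d [([269.3, 178.5], 0.64)]
lever_far_face s []
lever_far_face d [([270.1, 174.8], 0.55)]
start_button_top s [([218.1, 220.9], 0.56), ([175.5, 183.7], 0.45)]
start_button_top d [([271.7, 151.2], 0.63), ([266.6, 196.0], 0.26)]
flux_jar s [([208.0, 215.0], 0.87)]
flux_jar d [([230.7, 164.5], 0.63)]
cleaner_bottle s [([174.1, 173.4], 0.76)]
cleaner_bottle d [([324.8, 168.9], 0.67)]
multimeter s [([269.1, 288.4], 0.65)]
multimeter d [([195.0, 231.3], 0.93), ([321.3, 227.5], 0.61)]
screwdriver s []
screwdriver d [([324.9, 231.4], 0.77), ([270.2, 176.5], 0.67)]
[[1.196, 0.422, 0.572], [-0.772, -0.406, -0.489]]
[[0.153, 0.76, 0.682], [0.373, -0.72, -0.585]]
1.2 [ 0.18445195 -0.64929979  0.25155989] [-3.14158240e+00 -1.50696601e-05 -2.86479145e+00] [-0.79881185  0.11601718  1.38172102]
```

View pics/s1.png

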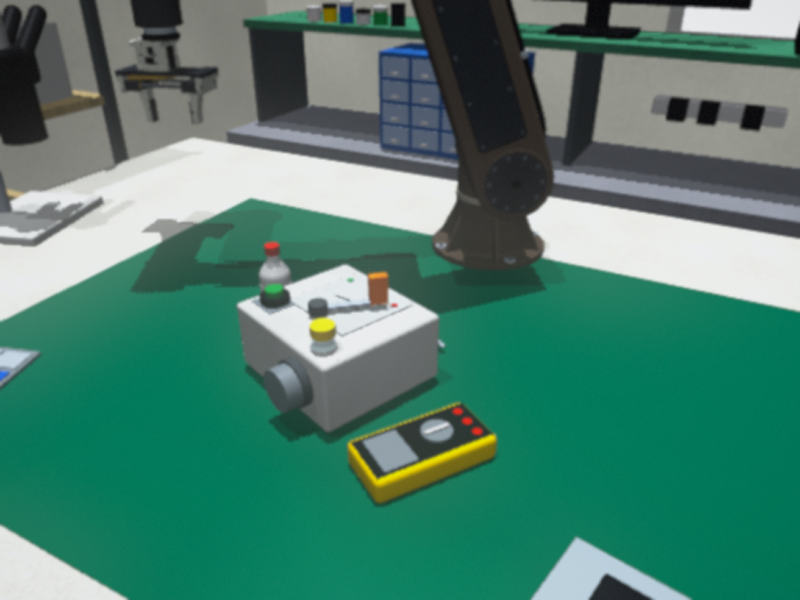

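View pics/d1.png

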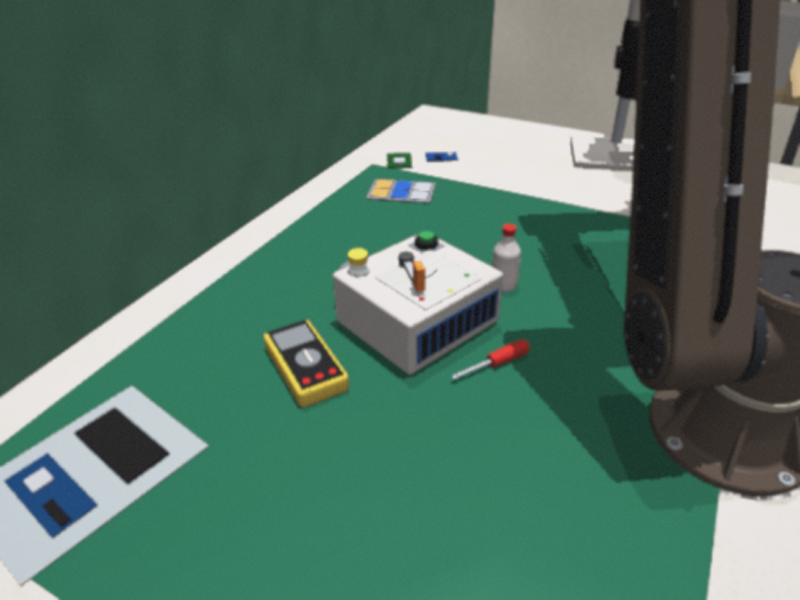

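```bash
python3 - <<'E'
from h import *
import pickle
s=grab_frame('scene'); d=grab_frame('side')
pickle.dump((s,d),open('p1.pkl','wb'))
a=cv2.resize(s['frame'][150:280,140:290,::-1],None,fx=4.5,fy=4.5,interpolation=cv2.INTER_CUBIC);cv2.imwrite('pics/s2.png',a)
a=cv2.resize(d['frame'][135:245,200:350,::-1],None,fx=5,fy=5,interpolation=cv2.INTER_CUBIC);cv2.imwrite('pics/d2.png',a)
E
```

```text
(no output)
```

View pics/s2.png

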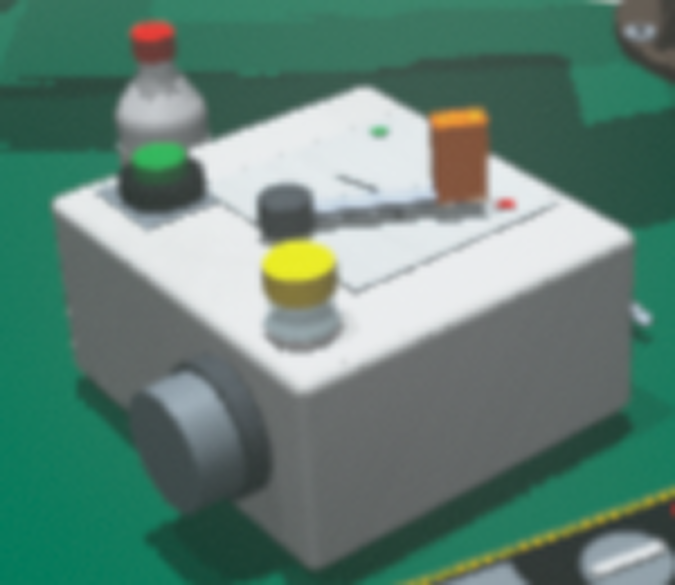

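View pics/d2.png

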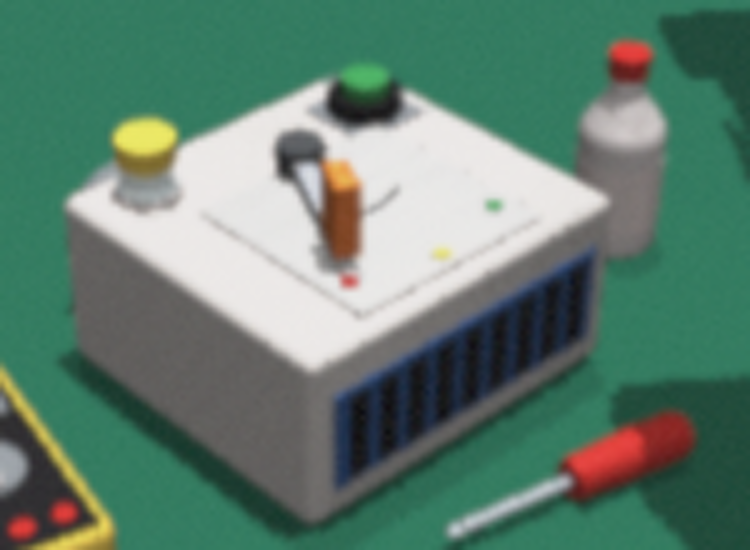

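```bash
cat > fit.py <<'E'
from h import *
import pickle
from scipy.optimize import least_squares
s,d=pickle.load(open('p1.pkl','rb'))
S=[((100,110,110),(303,390)),((-100,110,110),(633,237)),((-100,-110,110),(368,87)),((100,-110,110),(53,202)),((30,0,132),(287,192)),((37.5,65,113),(357,292)),((-87.5,65,113),(555,205)),((100,110,0),(317,572))]
D=[((-100,110,110),(312,372)),((-100,-110,110),(610,200)),((100,110,110),(66,203)),((30,0,132),(302,140)),((-87.5,65,113),(362,316)),((-87.5,-65,113),(538,220)),((37.5,65,113),(205,213)),((-100,110,0),(312,524))]
def W(v,X):
    c,n=np.cos(v[2]),np.sin(v[2]); X=np.array(X)/1000.
    return X@np.array([[c,-n,0],[n,c,0],[0,0,1]]).T+[v[0],v[1],0]
def res(v):
    a=proj(s,W(v,[x for x,_ in S]))-(np.array([p for _,p in S])/4.5+[140,150])
    b=proj(d,W(v,[x for x,_ in D]))-(np.array([p for _,p in D])/5+[200,135])
    return np.concatenate([a,b]).ravel()
r=least_squares(res,[.6,0,0],loss='soft_l1'); v=r.x
E
python3 - <<'E'
from fit import *
print(v); print(np.round(res(v).reshape(-1,2),1).tolist())
# paddle top centre
so=np.array([459,118])/4.5+[140,150]; do=np.array([341,172])/5+[200,135]
P=tri([s,d],[so,do]);print('paddle top',P,'z expected .163', atz(s,so,.163),atz(d,do,.163))
piv=W(v,[(30,0,163)])[0]; dv=P-piv; print('ang',np.arctan2(dv[1],dv[0])-v[2]-np.pi+.5+ (0), np.hypot(*dv[:2]))
print('button',W(v,[(55,-72,130)]), 'btn tri',tri([s,d],[np.array([159,156])/4.5+[140,150],np.array([365,80])/5+[200,135]]))
for n,a in(('closed',0.),('open',1.)):
    th=np.pi-.5+a; print(n,W(v,[(30+85*np.cos(th),85*np.sin(th),142)]))
print('bottle',tri([s,d],[np.array([153,40])/4.5+[140,150],np.array([630,55])/5+[200,135]]),'jar',tri([s,d],[np.array([298,260])/4.5+[140,150],np.array([146,135])/5+[200,135]]))
E
```

```text
[ 0.52818219 -0.03039031 -0.37403986]
[[-0.1, -0.5], [2.2, -1.6], [0.2, -1.7], [-1.0, -1.6], [0.0, 0.2], [0.2, -1.1], [1.4, -1.5], [0.0, 3.4], [-0.3, -0.8], [1.2, -0.9], [-1.6, -1.3], [-0.7, -0.2], [-0.1, -0.6], [0.8, -1.5], [-1.5, -1.0], [-0.3, 3.1]]
paddle top [0.50108164 0.02216972 0.16234624] z expected .163 [0.50259109 0.02318754 0.163     ] [0.5007582  0.02261864 0.163     ]
ang 0.017104328240236555 0.08404083626734803
button [[ 0.55307214 -0.11750799  0.13      ]] btn tri [ 0.55278721 -0.11922476  0.12999572]
closed [[0.5015606  0.02383718 0.142     ]]
open [[ 0.47178136 -0.05203     0.142     ]]
bottle [ 0.43002552 -0.21869822  0.12395582] jar [0.62094325 0.00857733 0.14409191]
```

{"op": "step_arm", "data": {
  "commands": "0 0 0 0 0 -0.14; 0 0 0 0 0 -0.14; 0 0 0 0 0 -0.139; -44.4 19.6 0 0 0 0; -44.4 19.6 0 0 0 0; -44.4 19.6 0 0 0 0; -44.4 19.6 0 0 0 0; -44.4 19.6 0 0 0 0",
  "jaw": 0,
  "grip_force": 10
}}

```text
t: 2.3
eef_pos: [0.2925, -0.4304, 0.2518]
ee_rot: [-3.141, 0.0, -2.446]
force: [1.0, 0.4, 1.2]
width: 0.0129
```

{"op": "step_arm", "data": {
  "commands": "-44.4 19.6 0 0 0 0; -44.4 19.6 0 0 0 0; -44.4 19.6 0 0 0 0; -44.4 19.6 0 0 0 0; -44.4 19.6 0 0 0 0; -44.4 19.6 0 0 0 0; -44.4 19.6 0 0 0 0; -44.4 19.6 0 0 0 0"
}}

```text
t: 3.3
eef_pos: [0.4647, -0.0821, 0.252]
ee_rot: [-3.141, 0.001, -2.445]
force: [1.5, -1.3, -1.1]
width: 0.0004
```

{"op": "step_arm", "data": {
  "commands": "-44.4 19.6 0 0 0 0; -44.4 19.6 0 0 0 0; -44.4 19.6 0 0 0 0; 0 0 0 0 0 0; 0 0 0 0 0 0"
}}

```text
t: 3.92
eef_pos: [0.5284, 0.0468, 0.2514]
ee_rot: [3.141, -0.001, -2.445]
force: [-1.1, -1.5, 0.3]
width: 0.0008
```

{"op": "step_arm", "data": {
  "commands": "0 0 20 0 0 0; 0 0 20 0 0 0; 0 0 15 0 0 0; 0 0 0 0 0 0"
}}

```text
t: 4.42
eef_pos: [0.528, 0.0459, 0.1958]
ee_rot: [3.141, -0.002, -2.447]
force: [0.2, 0.4, 0.3]
width: 0.0003
```

```bash
python3 - <<'E'
from h import *
s=grab_frame('scene'); d=grab_frame('side')
a=cv2.resize(s['frame'][130:280,140:290,::-1],None,fx=3.9,fy=3.9,interpolation=cv2.INTER_CUBIC)
b=cv2.resize(d['frame'][115:265,200:350,::-1],None,fx=3.9,fy=3.9,interpolation=cv2.INTER_CUBIC)
cv2.imwrite('pics/c3.png',cv2.resize(np.hstack([a,b]),(800,400)))
E
```

```text
(no output)
```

View pics/c3.png

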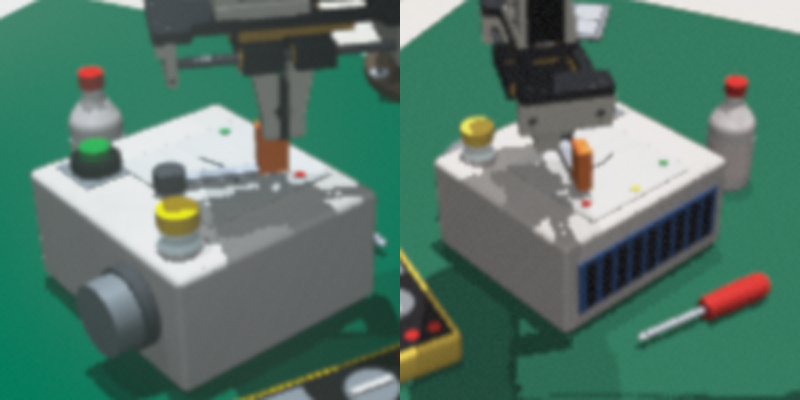

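{"op": "step_arm", "data": {
  "commands": "0 0 12 0 0 0; 0 0 12 0 0 0; 0 0 12 0 0 0; 0 0 0 0 0 0; 5 0 0 0 0 0; 5 0 0 0 0 0; 0 0 0 0 0 0"
}}

```text
t: 5.4
eef_pos: [0.5208, 0.0401, 0.161]
ee_rot: [-3.141, 0.001, -2.446]
force: [0.4, 0.2, 0.9]
width: 0.0001
```

{"op": "step_arm", "data": {
  "commands": "4 0 0 0 0 0; 4 0 0 0 0 0; 8.6 1.2 0 0 0 -0.1; 8.6 1.2 0 0 0 -0.1; 8.6 1.2 0 0 0 -0.1; 8.6 1.2 0 0 0 -0.1; 8.6 1.2 0 0 0 -0.1; 0 0 0 0 0 0"
}}

```text
t: 6.4
eef_pos: [0.4833, 0.0054, 0.1607]
ee_rot: [-3.141, 0.0, -1.947]
force: [0.4, -0.7, 0.8]
width: 0.0002
```

```bash
python3 - <<'E'
from h import *
s=grab_frame('scene'); d=grab_frame('side')
a=cv2.resize(s['frame'][130:280,140:290,::-1],None,fx=3.9,fy=3.9,interpolation=cv2.INTER_CUBIC)
b=cv2.resize(d['frame'][115:265,200:350,::-1],None,fx=3.9,fy=3.9,interpolation=cv2.INTER_CUBIC)
cv2.imwrite('pics/c4.png',cv2.resize(np.hstack([a,b]),(800,400)))
E
```

```text
(no output)
```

View pics/c4.png

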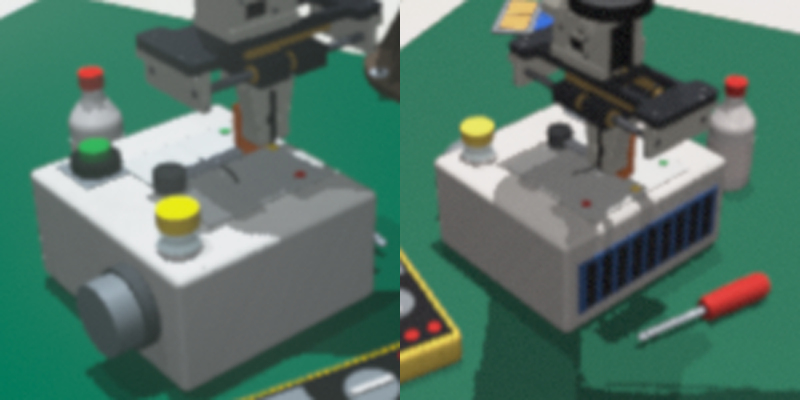

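{"op": "step_arm", "data": {
  "commands": "8.6 1.2 0 0 0 -0.1; 8.6 1.2 0 0 0 -0.1; 8.6 1.2 0 0 0 -0.1; 8.6 1.2 0 0 0 -0.1; 4.3 0.5 0 0 0 -0.05; 0 0 0 0 0 0"
}}

```text
t: 7.25
eef_pos: [0.4711, -0.0309, 0.1605]
ee_rot: [3.141, -0.0, -1.498]
force: [1.2, -0.4, -0.2]
width: 0.0005
```

{"op": "step_arm", "data": {
  "commands": "3 0.3 0 0 0 -0.03; 2 0.2 0 0 0 -0.02; 0 0 0 0 0 0"
}}

```text
t: 7.62
eef_pos: [0.4709, -0.0355, 0.1605]
ee_rot: [-3.141, 0.001, -1.446]
force: [-1.0, 4.5, -0.0]
width: 0.0006
```

{"op": "step_arm", "data": {
  "commands": "1 0 0 0 0 0; 0 0 0 0 0 0"
}}

```text
t: 7.88
eef_pos: [0.4709, -0.0357, 0.1605]
ee_rot: [-3.141, 0.002, -1.446]
force: [-3.7, 9.6, 2.6]
width: 0.0005
```

{"op": "step_arm", "data": {
  "commands": "-8 0 0 0 0 0; -12 0 0 0 0 0; 0 0 -25 0 0 0; 0 0 -25 0 0 0; 0 0 -25 0 0 0; 0 0 0 0 0 0"
}}

```text
t: 8.62
eef_pos: [0.4695, -0.0164, 0.2374]
ee_rot: [-3.138, 0.0, -1.445]
force: [-0.2, 0.9, 0.9]
width: 0.0007
```

```bash
python3 - <<'E'
from h import *
import pickle
s=grab_frame('scene'); d=grab_frame('side'); pickle.dump((s,d),open('p2.pkl','wb'))
a=cv2.resize(s['frame'][150:250,140:240,::-1],(400,400),interpolation=cv2.INTER_CUBIC)
b=cv2.resize(d['frame'][115:215,220:320,::-1],(400,400),interpolation=cv2.INTER_CUBIC)
cv2.imwrite('pics/c5.png',np.hstack([a,b]))
E
```

```text
(no output)
```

View pics/c5.png

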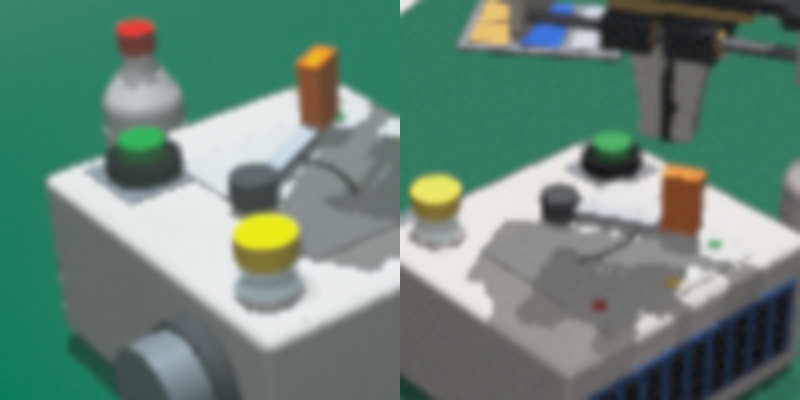

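```bash
python3 - <<'E'
from fit import *
s,d=pickle.load(open('p2.pkl','rb'))
P=tri([s,d],[(219.75,164.3),(291.25,158)]); dv=P-W(v,[(30,0,163)])[0]; a=np.arctan2(dv[1],dv[0])-v[2]-np.pi+.5
print(P,(a+np.pi)%(2*np.pi)-np.pi,np.hypot(*dv[:2]))
print('btn',tri([s,d],[(140+144/4,150+138/4),(220+212/4,115+145/4)]))
E
```

```text
[ 0.47131678 -0.05290126  0.16200945] 1.0094188935103094 0.08557415030906816
btn [ 0.55207103 -0.11779915  0.13027155]
```

{"op": "step_arm", "data": {
  "commands": "28 -26 0 0 0 0; 28 -26 0 0 0 0; 28 -26 0 0 0 0; 27.5 -26.4 0 0 0 0; 0 0 25 0 0 0; 0 0 25 0 0 0; 0 0 0 0 0 0; 0 0 0 0 0 0",
  "jaw": 50
}}

```text
t: 9.72
eef_pos: [0.5863, -0.1146, 0.1859]
ee_rot: [3.141, -0.0, -1.445]
force: [-0.7, -0.0, 0.4]
width: 0.0496
```

```bash
python3 - <<'E'
from h import *
s=grab_frame('scene'); d=grab_frame('side')
a=cv2.resize(s['frame'][130:230,140:240,::-1],(400,400),interpolation=cv2.INTER_CUBIC)
b=cv2.resize(d['frame'][115:215,220:320,::-1],(400,400),interpolation=cv2.INTER_CUBIC)
cv2.imwrite('pics/c6.png',np.hstack([a,b]))
w=grab_frame('wrist');save(w,'w6.png')
print(get_state()['eef_pos'])
E
```

```text
[ 0.58654152 -0.11447401  0.18668766]
```

View pics/c6.png

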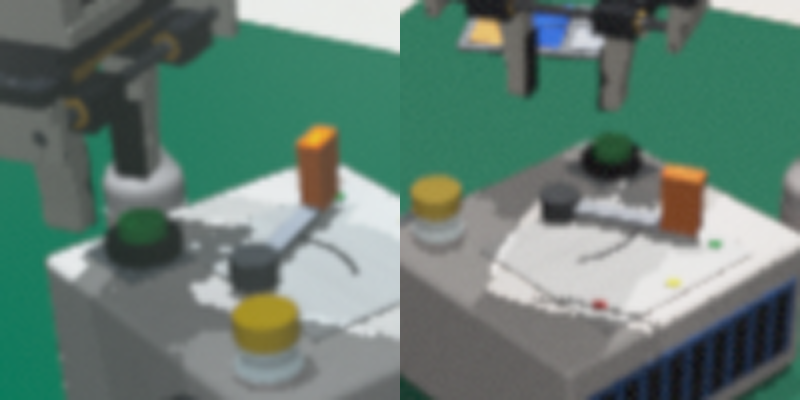

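View pics/w6.png

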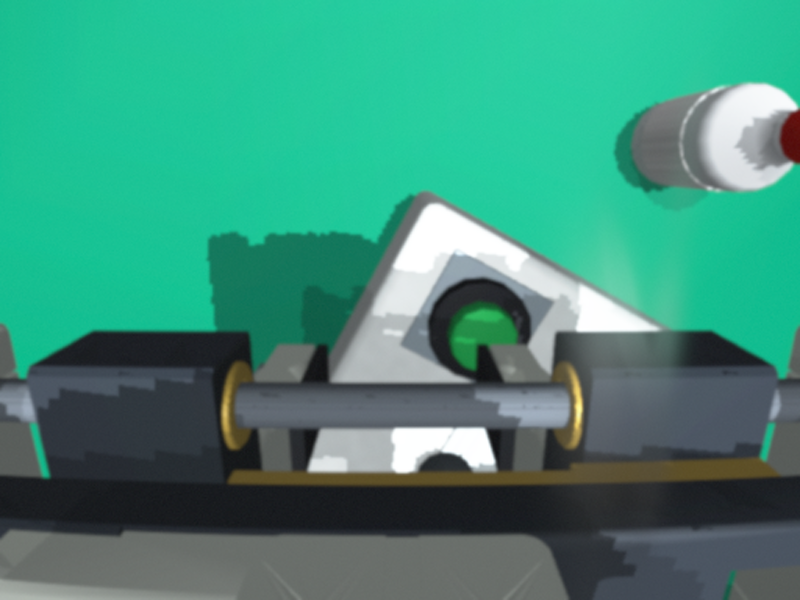

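{"op": "step_arm", "data": {
  "commands": "0 0 14 0 0 0; 0 0 12 0 0 0; 0 0 3 0 0 0; 0 0 0 0 0 0"
}}

```text
t: 10.38
eef_pos: [0.5856, -0.1146, 0.1563]
ee_rot: [3.14, 0.0, -1.446]
force: [-2.5, 1.4, 3.2]
width: 0.0497
```

{"op": "step_arm", "data": {
  "commands": "0 0 3 0 0 0; 0 0 2 0 0 0; 0 0 0 0 0 0"
}}

```text
t: 10.75
eef_pos: [0.5859, -0.1147, 0.1531]
ee_rot: [-3.141, -0.0, -1.445]
force: [-6.5, 3.0, 13.4]
width: 0.0503
```

```bash
python3 - <<'E'
from h import *
s=grab_frame('scene'); d=grab_frame('side')
a=cv2.resize(s['frame'][170:220,150:200,::-1],(400,400),interpolation=cv2.INTER_CUBIC)
b=cv2.resize(d['frame'][130:180,250:300,::-1],(400,400),interpolation=cv2.INTER_CUBIC)
cv2.imwrite('pics/c7.png',np.hstack([a,b]))
st=get_state();print(st['eef_pos'],st['force'],st['moment'])
E
```

```text
[ 0.58591084 -0.11469337  0.15308454] [-5.53597612  4.36708293 13.61152327] [ 1.08974608  2.64215499 -0.11268658]
```

View pics/c7.png

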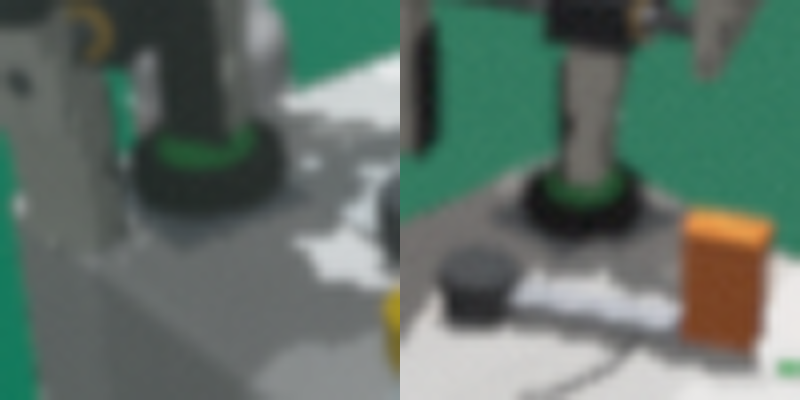

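{"op": "step_arm", "data": {
  "commands": "0 0 1 0 0 0; 0 0 0 0 0 0; 0 0 0 0 0 0"
}}

```text
t: 11.22
eef_pos: [0.5859, -0.1147, 0.1529]
ee_rot: [-3.141, -0.001, -1.445]
force: [-8.5, 3.3, 19.6]
width: 0.0501
```

{"op": "step_arm", "data": {
  "commands": "0 0 -2 0 0 0; 0 0 0 0 0 0; 0 0 0 0 0 0"
}}

```text
t: 11.6
eef_pos: [0.5858, -0.1147, 0.1532]
ee_rot: [-3.141, -0.0, -1.446]
force: [-3.4, 1.3, 8.5]
width: 0.0499
```

{"op": "step_arm", "data": {
  "commands": "0 0 -1 0 0 0; 0 0 0 0 0 0; 0 0 0 0 0 0"
}}

```text
t: 11.98
eef_pos: [0.5858, -0.1147, 0.1535]
ee_rot: [3.141, 0.0, -1.446]
force: [-2.6, 1.4, 4.0]
width: 0.0499
```

{"op": "step_arm", "data": {
  "commands": "0 0 -1 0 0 0; 0 0 0 0 0 0; 0 0 0 0 0 0"
}}

```text
t: 12.35
eef_pos: [0.5859, -0.1147, 0.1545]
ee_rot: [3.141, 0.0, -1.446]
force: [-3.6, 0.5, 4.1]
width: 0.0498
```

{"op": "step_arm", "data": {
  "commands": "0 0 -1 0 0 0; 0 0 0 0 0 0; 0 0 0 0 0 0"
}}

```text
t: 12.72
eef_pos: [0.5861, -0.1147, 0.1556]
ee_rot: [-3.141, -0.0, -1.446]
force: [-1.9, -0.2, 3.9]
width: 0.05
```

{"op": "step_arm", "data": {
  "commands": "0 0 -1 0 0 0; 0 0 0 0 0 0; 0 0 0 0 0 0"
}}

```text
t: 13.1
eef_pos: [0.5861, -0.1147, 0.1566]
ee_rot: [-3.141, -0.0, -1.446]
force: [-0.7, 0.3, 3.3]
width: 0.05
```

{"op": "step_arm", "data": {
  "commands": "0 0 -1 0 0 0; 0 0 0 0 0 0; 0 0 0 0 0 0"
}}

```text
t: 13.48
eef_pos: [0.5861, -0.1147, 0.1576]
ee_rot: [-3.141, -0.0, -1.446]
force: [-1.7, -0.7, 2.4]
width: 0.0501
```

{"op": "step_arm", "data": {
  "commands": "0 0 -1 0 0 0; 0 0 0 0 0 0; 0 0 0 0 0 0"
}}

```text
t: 13.85
eef_pos: [0.5861, -0.1147, 0.1586]
ee_rot: [-3.141, -0.0, -1.446]
force: [-1.4, -0.9, 1.2]
width: 0.0502
```

{"op": "step_arm", "data": {
  "commands": "0 0 -2 0 0 0; 0 0 0 0 0 0; 0 0 0 0 0 0"
}}

```text
t: 14.22
eef_pos: [0.586, -0.1145, 0.1605]
ee_rot: [-3.142, 0.0, -1.446]
force: [-0.0, 0.2, 1.6]
width: 0.0499
```

{"op": "step_arm", "data": {
  "commands": "0 0 -20 0 0 0; 0 0 -40 0 0 0; 0 0 -40 0 0 0; 0 0 -20 0 0 0; 0 0 0 0 0 0; 0 0 0 0 0 0"
}}

```text
t: 14.98
eef_pos: [0.5856, -0.1145, 0.2796]
ee_rot: [3.14, 0.001, -1.446]
force: [0.2, -0.1, -1.1]
width: 0.0499
```

```bash
python3 - <<'E'
from h import *
s=grab_frame('scene'); d=grab_frame('side')
a=cv2.resize(s['frame'][150:300,140:290,::-1],(400,400),interpolation=cv2.INTER_CUBIC)
b=cv2.resize(d['frame'][115:265,200:350,::-1],(400,400),interpolation=cv2.INTER_CUBIC)
cv2.imwrite('pics/c8.png',np.hstack([a,b]))
st=get_state();print(st['t'],st['eef_pos'],st['force'])
E
```

```text
15.075 [ 0.58548833 -0.11459978  0.27925762] [ 0.38326406 -0.66332201 -1.16005015]
```

View pics/c8.png

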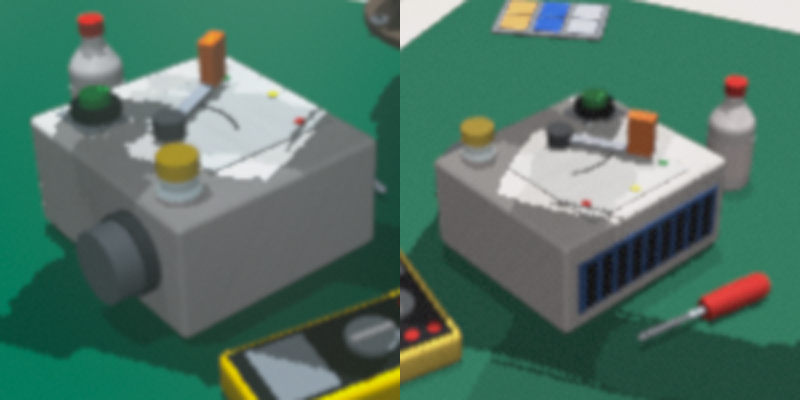

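The lever is at the green dot, the button is up, and the other items have not moved.

```bash
python3 -c "
from station import *
print(job_done())"
```

```text
the job is handed in; nothing more can be done
None
```

The damper lever is fully open and the start button has been pressed and released, in that order. The job was handed in at about 15 s on the clock.

- **Lever:** I pushed it with the closed fingertips in one arc past the yellow dot to the green stop, where the force rose to about 10 N with no more movement. Two camera views after I backed off put it at about 1.01 rad. In the final pictures it is still at the green dot.
- **Button:** I pressed it with one fingertip of the opened gripper. The force rose to about 20 N vertically with almost no further travel, which means it was fully down. At first I wasn't sure it had gone all the way, because my camera estimate put the button's top a few mm lower than the contact showed. Releasing it slowly settled that: the spring force fell from about 4 N to 1 N over 5 to 6 mm, so it had gone its full travel and sprung back.
- **Left alone:** In the final pictures the jar, bottle, multimeter and screwdriver look unmoved; I judged this by eye and did not measure it. The gripper was about 12 cm above the button and touching nothing when I handed the job in.

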